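# Select the feed on a timber planer's gearbox

## Task

Shift the planer's feed gearbox out of park: with the fingers, push the red lever out of its park notch, along the gate's cross channel and fully home into the slot marked by the green disc, then let go and move clear. Only push it, gently, without gripping it, do not run it home into any other slot, and leave the loose things on the bench alone.

Things in the scene. Friction and masses are not known exactly. Their poses are not given: they have to be found in the camera images.
- gearbox: Fixed feed gearbox of a planer: green casting 160 x 150 mm (x, y) on a dark 200 x 200 mm foot, aluminium gate plate on top (top face 116 mm above the bench). Its place and its yaw (within 0.5 rad) vary. Origin: on the bench under the gate's centre; x points to the grey motor lying behind (motor axis at x = 135 mm, top at 127 mm), y to the side with the black feed roller, z up.
- gate_center (a point): Centre of the gate, on the plate's top face; axes as the gearbox. Channels are 16 mm wide with rounded corners that guide the stalk: cross channel along y at x = 0; at its ends (y = +32 and -32 mm) slots towards +x and towards -x, four in all; at y = 0 a park notch towards -x only. Slots and notch let the stalk's axis go 25 mm from the cross channel.
- lever: Selector lever: steel stalk 12 mm thick, red cylindrical handle 26 mm in diameter, from 155 to 215 mm above the bench when upright. Origin: its pivot, 10 mm above the bench under the gate's centre; z up the stalk. It starts in the park notch, more or less deep, leaning to the gearbox's -x. It stays where it is left; moving it takes 3 to 4 N at the handle; the gate stops it. It cannot be lifted.
- lever_handle (a point): Point on the lever's axis inside the red handle, 175 mm up the stalk from the pivot (handle spans 30 mm below to 30 mm above it). It moves about 1.7 times as far as the stalk at the gate.
- lever_at_gate (a point): Point on the stalk's axis, 103 mm from the pivot, at the level of the gate plate. It reads 25 mm from the cross channel when fully home in a slot.
- fore_aft (a joint): Lean of the lever along the gearbox's x, rad: 0 in the cross channel, about +0.24 fully home in the slots towards +x (motor side), -0.24 fully home in those towards -x and in the park notch.
- across (a joint): Lean of the lever along the gearbox's y, rad: 0 upright (park notch), about +0.30 in line with the two slots at y = +32 mm, -0.30 in line with those at y = -32 mm.
- disc_green: Green flat disc, 24 mm in diameter and 2 mm thick, fixed on the gate plate just beyond the closed end of one of the four slots (49 mm from the cross channel, in line with the slot). Origin: centre of its underside. The four colours change places from run to run.
- disc_blue: Blue flat disc, 24 mm in diameter and 2 mm thick, fixed on the gate plate just beyond the closed end of one of the four slots (49 mm from the cross channel, in line with the slot). Origin: centre of its underside. The four colours change places from run to run.
- disc_yellow: Yellow flat disc, 24 mm in diameter and 2 mm thick, fixed on the gate plate just beyond the closed end of one of the four slots (49 mm from the cross channel, in line with the slot). Origin: centre of its underside. The four colours change places from run to run.
- disc_white: White flat disc, 24 mm in diameter and 2 mm thick, fixed on the gate plate just beyond the closed end of one of the four slots (49 mm from the cross channel, in line with the slot). Origin: centre of its underside. The four colours change places from run to run.
- mallet: Loose carver's mallet lying on the bench, dark wooden head 65 x 120 x 70 mm on a light handle 28 mm thick, 270 mm long overall; origin on the bench near the middle of its length. Bystander.
- chisel: Loose wood chisel, 245 mm long, 28 mm thick handle, lying on the bench; origin on the bench at the middle. Bystander.
- glue: Loose yellow glue bottle, 52 mm in diameter and 110 mm tall, orange cap, standing beside the gearbox on the side away from the roller; origin at its foot. Bystander.
- wedge: Loose pale wooden block 50 x 90 x 30 mm lying between gearbox and robot; origin under its centre. Bystander.
- brush: Loose hand brush lying on the bench; origin under its middle. Bystander.
- log_slice: Loose slice of log, 100 mm in diameter and 30 mm thick; origin under its centre. Bystander.
- test_block: Loose test piece of timber 110 x 35 x 35 mm; origin under its centre. Bystander.

How it is judged:
On the way, in this order (a step that is already met when the one before it is completed fails the run):
1. the lever is out of the park notch, in the cross channel (value of joint fore_aft between -0.08 and 0.08 rad), for 0.02 s.
2. the lever is at an end of the cross channel, in line with a pair of slots ((value of joint across above 0.24 rad or value of joint across below -0.24 rad)), for 0.02 s.
At the end, for the whole second after the job is handed in: The stalk, at the gate, is within 28.5 mm of the green disc's centre (about 24 mm when fully home, so within about 4 mm of the slot's end), and the lever is at rest and let go (horizontal distance between lever_at_gate and disc_green below 0.0285 m and linear speed of lever below 0.01 m/s and angular speed of lever below 0.05 rad/s); the robot touches nothing.
It fails at once if the lever was run home into a slot not marked green (horizontal distance between lever_at_gate and disc_blue below 0.0285 m or horizontal distance between lever_at_gate and disc_yellow below 0.0285 m or horizontal distance between lever_at_gate and disc_white below 0.0285 m).
It fails at once if the lever was gripped or pushed hard (over 35 N) (contact force between the fingers and lever above 35 N).
It fails at once if a loose thing on the bench was moved by more than 25 mm or carried (distance of any of mallet, chisel, glue, wedge, brush, log_slice, test_block from where it was at the start of the episode above 0.025 m).
It also fails if it takes over 45 s, if anything falls off the work surface, if the arm or the gripper's body presses on something with over 40 N, if the wrist force passes 120 N, or if a joint passes its speed limit or range.

## Robot

A 6-joint arm with a two-finger parallel gripper is mounted at the origin on the work surface. World frame = base frame: x ahead of the robot, y to its left, z up, the work surface at z = 0. Lengths are in m, angles in rad, forces in N, time in s.
With the tool pointing down it reaches from about 0.325 to 0.875 m from the base axis. Payload 4.4 kg.
Tool frame: the origin (TCP) lies on the centre line of the jaws, within the pads' length; the fingertips stand 17 mm ahead of it and the grasp point (between the pads) lies 2 mm behind it; z points along the fingers, x is the direction in which the jaws open and shut, and the axes are right-handed (so a half turn about z gives the same grasp; the last joint's range is limited). The gripper opens to 85 mm and grips with 20 to 120 N. Pads are 22 mm wide; open, the fingers measure 114 mm over their backs; the gripper's body (76 mm by 85 mm) begins 54 mm behind the grasp point. The pads swing forward as they close: fully open they stand 13 mm farther back than shut.
Start: joints at [-1.411, 0.207, 1.542, -0, 1.393, -0.15], TCP at [0.175, -0.548, 0.248] pointing down, gripper open.
Joint ranges: [-2.73, 2.73], [-0.86, 2.22], [0.23, 2.46], [-1.11, 4.25], [0.08, 2.63], [-2.82, 2.82]. Speed limits (rad/s): [2.79, 2.79, 3.14, 3.14, 3.14, 3.14].

## Interface

Orientations are given as a unit quaternion [x, y, z, w].
In Python, from bench import ctrl gives the robot as it stands.
- The arm moves only by the tool step_arm, never from a script. Its argument "rows" is a list of rows, each a list of 3 entries, a list of its own where there are three numbers: the shift along the tool's x, y, z in m, then the turn, a rotation vector about the tool's x, y, z in degrees, then the finger opening in m, from 0 to 0.0854. In form: [[[x, y, z], [ax, ay, az], fingers], ...]. A call has 1 to 20 rows; each row shifts and turns the pose as measured when the row begins, along the tool's axes as they then stand; what a row does not reach is not made up. A row lasts 1/10 s, in which the tool goes at most 50 mm and 8.59 degrees, less where a joint would pass 70% of its speed; a pose out of reach is approached as far as the arm can. A call with a gripper value outside its range is refused whole. The fingers move at their own pace and stop on an object; "grip_force" is the grip in N (left out, the last holds). Time passes only in rows, so rows that do not move let the fingers close. It gives the time, the measured TCP pose, the force and the opening at its end, in the units of the state.
- ctrl.read_state(): the state, without advancing time (a new reading comes with each control period).
- ctrl.capture(name): name is "side" or "top" or "wrist"; returns the picture (480x640x3 uint8, red, green, blue); there is no depth.
- ctrl.get_calibration(name): a dict with "K" (3x3 intrinsics, pixels), "k1" (the pictures are not rectified: a ray, as slopes to the right and down, at radius r is drawn at 1 + k1 r^2 times it, then the intrinsics apply), "R" (3x3) and "t" (3): a world point X has camera coordinates R X + t. Camera axes: x right, y down, z forward; pixel columns grow to the right and rows downward; lengths in m; the calibration is good to about 2 mm. A picture is of the moment at which its call begins: read the wrist's pose just before it. get_calibration takes no time and is no camera call; for the wrist camera it gives the pose at the moment of the call.
- ctrl.job_done(): hands the job in, once; it reports no verdict.
The state is a dict: "t": time; "joint_positions": joint angles; "joint_vel": joint speeds; "effort": joint torques, N m; "tcp_pos": TCP position; "ee_rot": TCP orientation; "ft_force": force on the tool from outside, world axes, zero at the start; "ft_torque": the same for the moment, N m; "gripper_width": opening from 0.0 (shut) to 1.0 (fully open).
Only numpy, scipy, OpenCV 4.12 (cv2) and the standard library are available. Lean on these libraries where they do the work, as an engineer would, in place of code of your own. Each camera call takes 0.05 s, during which the arm holds its last target. There are 200 camera calls.

## Working session

There is one attempt and no reset: what is moved stays moved. The work goes in short steps, Python scripts to look and compute and a tool call to move; the robot and the scene stay as the last step left them, time stands still between calls to the robot, and variables do not carry over. Pictures are saved under pics/ and viewed, about 8 in all and at most 12, crops included, and the job is handed in when it is done.

Besides the shell and the picture viewer there is one more tool, called after "Emit:" as name(argument=value, ...), one argument or row to a line, values as JSON. step_arm: Moves the arm, as the interface text tells. Its arguments: {"type":"object","properties":{"rows":{"type":"array","items":{"type":"array"}},"grip_force":{"type":"number"}},"required":["rows"]}

```bash
mkdir -p pics; python3 - <<'E'
from bench import ctrl
import cv2,numpy as np
s=ctrl.read_state();print(s['t'],s['tcp_pos'],s['ee_rot'])
for n in('side','top'):
    im=ctrl.capture(n);cv2.imwrite(f'pics/{n}0.png',im[:,:,::-1]);c=ctrl.get_calibration(n);print(n,c)
E
```

```text
0.0 [ 0.17519295 -0.54690772  0.24712916] [ 8.07743253e-01 -5.89533325e-01 -8.12615080e-04 -7.97412705e-04]
side {'K': array([[495.3264901 ,   0.        , 308.83832709],
       [  0.        , 495.3264901 , 236.60073753],
       [  0.        ,   0.        ,   1.        ]]), 'k1': -0.07950544087533849, 'R': array([[ 0.72868367, -0.68459822, -0.01858451],
       [-0.39291889, -0.39568726, -0.83008815],
       [ 0.56092321,  0.61217389, -0.55732242]]), 't': array([-0.355529  ,  0.29513792,  1.31345312])}
top {'K': array([[589.39804053,   0.        , 320.57939036],
       [  0.        , 589.39804053, 246.13223326],
       [  0.        ,   0.        ,   1.        ]]), 'k1': 0.018265163695042424, 'R': array([[ 0.00442169, -0.99998933, -0.00133717],
       [-0.98623369, -0.00413982, -0.16530571],
       [ 0.16529841,  0.0020497 , -0.98624147]]), 't': array([-0.00287001,  0.52400166,  1.46982095])}
```

View pics/side0.png

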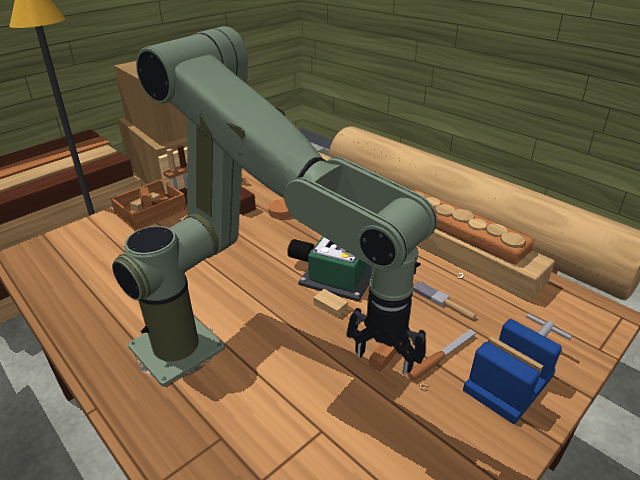

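View pics/top0.png

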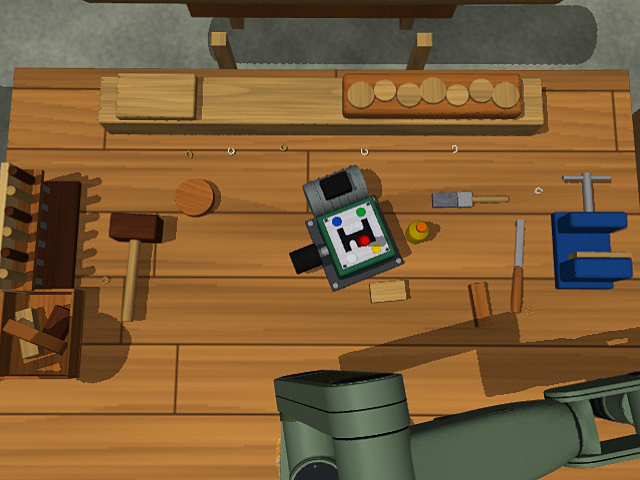

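The top view shows the gearbox with discs at blue (337,222), green (361,212), white (351,258) and yellow (376,250), and the red handle at (364,240). Green is the slot on the motor side (+x), away from the roller (-y). The side view is blocked by the arm.

```bash
cat > h.py <<'E'
import cv2,numpy as np
from bench import ctrl
RANGES={'green':((50,120,100),(75,255,255)),'blue':((105,120,90),(125,255,255)),'yellow':((22,150,150),(32,255,255)),'red':((0,200,90),(5,255,255))}
def ray(c,uv):
    x=cv2.undistortPoints(np.float64([[uv]]),c['K'],np.float64([c['k1'],0,0,0]))[0,0]
    return -c['R'].T@c['t'], c['R'].T@np.r_[x,1]
def plane(c,uv,z):
    o,d=ray(c,uv); return o+d*(z-o[2])/d[2]
def proj(c,X):
    return cv2.projectPoints(np.float64([X]),cv2.Rodrigues(c['R'])[0],c['t'],c['K'],np.float64([c['k1'],0,0,0]))[0][0,0]
def blobs(im,col,box):
    x0,y0,x1,y1=box
    m=cv2.inRange(cv2.cvtColor(im,cv2.COLOR_RGB2HSV),*RANGES[col]);k=np.zeros_like(m);k[y0:y1,x0:x1]=m[y0:y1,x0:x1]
    n,_,st,ce=cv2.connectedComponentsWithStats(k)
    return sorted([(int(st[i,4]),ce[i].round(1)) for i in range(1,n) if st[i,4]>8],key=lambda b:-b[0])
E
python3 - <<'E'
from h import *
im=cv2.imread('pics/top0.png')[:,:,::-1].copy();c=ctrl.get_calibration('top')
for k in RANGES:
    for b in blobs(im,k,(320,195,400,275))[:3]:print(k,b,plane(c,b[1],.205 if k=='red' else .118).round(4))
cv2.imwrite('pics/topc.png',cv2.resize(im[190:300,280:440,::-1],None,fx=5,fy=5,interpolation=cv2.INTER_CUBIC))
E
```

```text
green (65, array([360.4, 211.6])) [ 0.5982 -0.0985  0.118 ]
blue (74, array([336.3, 221. ])) [ 0.5743 -0.0391  0.118 ]
yellow (59, array([375.8, 248.7])) [ 0.5058 -0.1354  0.118 ]
red (102, array([363.3, 240.3])) [ 0.5109 -0.0989  0.205 ]
```

View pics/topc.png

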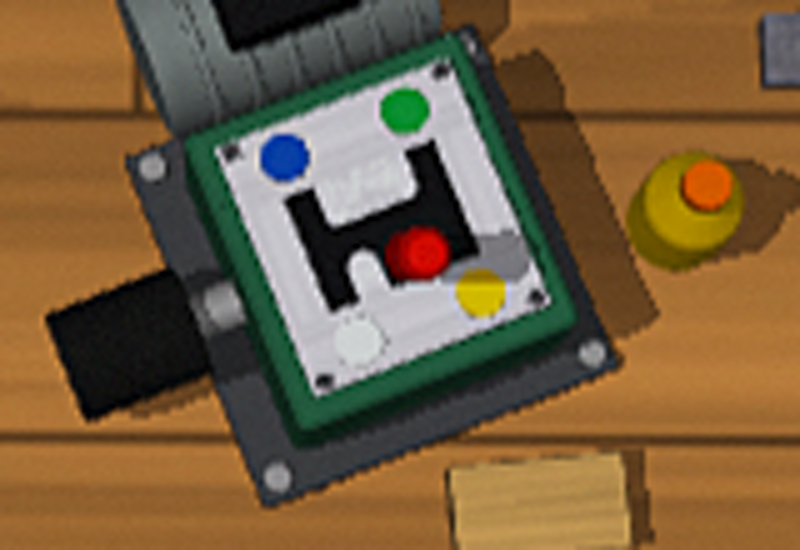

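```bash
cat >> h.py <<'E'
from scipy.spatial.transform import Rotation as Ro
C=np.array([.5405,-.087]);YAW=.381
ex=np.array([np.cos(YAW),np.sin(YAW)]);ey=np.array([-ex[1],ex[0]])
def where(goal=None):
    "tcp in gearbox axes; shift in tool axes to goal (gearbox x,y, world z)"
    s=ctrl.read_state();p=s['tcp_pos'];d=p[:2]-C;R=Ro.from_quat(s['ee_rot'])
    print('t',round(s['t'],2),'tcp gb mm',(np.r_[d@ex,d@ey,p[2]]*1e3).round(1),'w',round(s['gripper_width'],2),'F',s['ft_force'].round(1))
    T=np.c_[np.r_[-ey,0],np.r_[-ex,0],[0,0,-1]]
    print('turn deg',np.degrees((R.inv()*Ro.from_matrix(T)).as_rotvec()).round(2))
    if goal is not None:
        g=np.r_[C+goal[0]*ex+goal[1]*ey,goal[2]]
        print('shift mm',(R.inv().apply(g-p)*1e3).round(1))
E
python3 -c "
from h import *
where((-.085,0,.25))"
```

```text
t 0.1 tcp gb mm [-510.2 -291.2  247.2] w 1.0 F [1.4 1.  0.1]
turn deg [-0.02  0.12 -4.08]
shift mm [-320.7 -403.4   -2. ]
```

Emit:
step_arm(
  rows=[
    [[-0.023, -0.029, 0], [0, 0, 0], 0],
    [[-0.023, -0.029, 0], [0, 0, 0], 0],
    [[-0.023, -0.029, 0], [0, 0, 0], 0],
    [[-0.023, -0.029, 0], [0, 0, 0], 0],
    [[-0.023, -0.029, 0], [0, 0, 0], 0],
    [[-0.023, -0.029, 0], [0, 0, 0], 0],
    [[-0.023, -0.029, 0], [0, 0, 0], 0],
    [[-0.023, -0.029, 0], [0, 0, 0], 0],
    [[-0.023, -0.029, 0], [0, 0, 0], 0],
    [[-0.023, -0.029, 0], [0, 0, 0], 0],
    [[0, 0, 0], [0, 0, -4], 0],
  ],
)

```text
t: 1.2
tcp_pos: [0.3859, -0.226, 0.2422]
ee_rot: [0.827, -0.563, -0.005, -0.003]
ft_force: [0.4, -1.0, -0.5]
gripper_width: -0.0
```

```bash
python3 -c "
from h import *
where((-.085,0,.22))"
```

```text
t 1.2 tcp gb mm [-195.2  -71.5  242.2] w -0.0 F [ 0.4 -1.  -0.5]
turn deg [-0.03  0.67 -0.29]
shift mm [ -71.8 -109.8   23.1]
```

Emit:
step_arm(
  rows=[
    [[-0.018, -0.027, 0], [0, 0, 0], 0],
    [[-0.018, -0.027, 0], [0, 0, 0], 0],
    [[-0.018, -0.027, 0], [0, 0, 0], 0],
    [[-0.014, -0.02, 0], [0, 0, 0], 0],
    [[0, 0, 0], [0, 0, 0], 0],
  ],
)

```text
t: 1.7
tcp_pos: [0.456, -0.1199, 0.2409]
ee_rot: [0.827, -0.561, -0.007, -0.003]
ft_force: [0.9, -0.2, -0.4]
gripper_width: -0.002
```

```bash
python3 - <<'E'
from h import *
where((-.085,0,.182))
for n in('top','side'):
    im=ctrl.capture(n);c=ctrl.get_calibration(n)
    u,v=proj(c,[.54,-.087,.17]).astype(int)
    cv2.imwrite(f'pics/{n}1.png',cv2.resize(im[v-60:v+60,u-80:u+80,::-1],None,fx=4,fy=4,interpolation=cv2.INTER_CUBIC));print(n,u,v)
a,b=[cv2.imread(f'pics/{n}1.png') for n in('top','side')]
cv2.imwrite('pics/b1.png',cv2.resize(np.hstack([a,b]),(800,300)))
E
```

```text
t 1.7 tcp gb mm [-90.7   0.9 240.9] w -0.0 F [ 0.9 -0.2 -0.4]
turn deg [ 0.12  0.82 -0.14]
shift mm [ 1.7 -5.8 58.8]
top 357 230
side 340 228
```

View pics/b1.png

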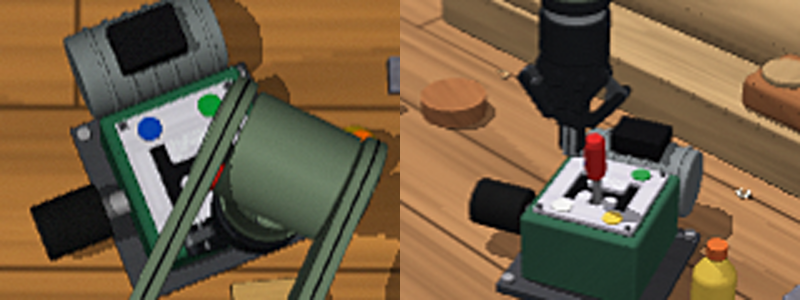

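The side crop shows the closed fingers on the -x side of the red handle, clear of it and higher. I lower them, then push in +x with small steps.

Emit:
step_arm(
  rows=[
    [[0.001, 0, 0.024], [0, 0, 0], 0],
    [[0, 0, 0.02], [0, 0, 0], 0],
    [[0, 0, 0.006], [0, 0, 0], 0],
    [[0, -0.01, 0], [0, 0, 0], 0],
    [[0, -0.01, 0], [0, 0, 0], 0],
    [[0, -0.006, 0], [0, 0, 0], 0],
    [[0, -0.005, 0], [0, 0, 0], 0],
    [[0, -0.005, 0], [0, 0, 0], 0],
    [[0, -0.005, 0], [0, 0, 0], 0],
    [[0, -0.005, 0], [0, 0, 0], 0],
  ],
)

```text
t: 2.8
tcp_pos: [0.5002, -0.1105, 0.1936]
ee_rot: [0.825, -0.565, -0.004, -0.0]
ft_force: [-2.9, -1.2, 2.1]
gripper_width: 0.001
```

```bash
cat >> h.py <<'E'
def lever():
    "lean from red handle in the side view, assuming its centroid is 175 mm up the stalk"
    im=ctrl.capture('side');c=ctrl.get_calibration('side')
    u,v=proj(c,[.54,-.087,.17]).astype(int)
    bl=blobs(im,'red',(u-60,v-60,u+60,v+60))
    if bl:
        p=plane(c,bl[0][1],.182);d=p[:2]-C;print('handle',bl[0],'gb mm',(np.r_[d@ex,d@ey]*1e3).round(1))
    return im[v-60:v+60,u-80:u+80,::-1]
E
python3 - <<'E'
from h import *
where((-.024,0,.193));cv2.imwrite('pics/s2.png',cv2.resize(lever(),None,fx=4,fy=4))
E
```

```text
t 2.8 tcp gb mm [-46.1  -6.9 193.6] w 0.0 F [-2.9 -1.2  2.1]
turn deg [ 0.24  0.41 -0.62]
shift mm [ -7.1 -22.1   0.5]
handle (12, array([340.8, 235.6])) gb mm [-51.7 -20.6]
```

View pics/s2.png

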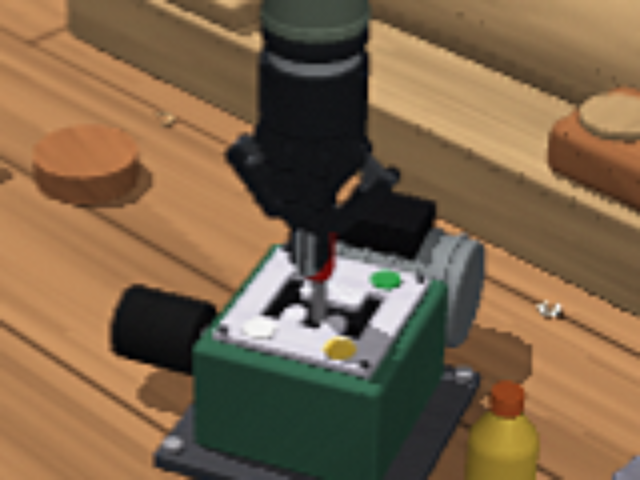

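The fingers are on the handle with about 3 N, and the stalk is still in the notch. I push on about 22 mm, correcting the sideways drift.

Emit:
step_arm(
  rows=[
    [[-0.002, -0.005, 0], [0, 0, 0], 0],
    [[-0.002, -0.005, 0], [0, 0, 0], 0],
    [[-0.002, -0.005, 0], [0, 0, 0], 0],
    [[-0.001, -0.004, 0], [0, 0, 0], 0],
  ],
)

```text
t: 3.25
tcp_pos: [0.5175, -0.0977, 0.1937]
ee_rot: [0.825, -0.565, -0.002, 0.001]
ft_force: [-2.7, -2.5, 1.3]
gripper_width: 0.004
```

```bash
python3 - <<'E'
from h import *
where((-.024,0,.193))
E
```

```text
t 3.25 tcp gb mm [-25.4  -1.4 193.7] w 0.0 F [-2.7 -2.5  1.3]
turn deg [ 0.2   0.18 -0.66]
shift mm [-1.4 -1.3  0.7]
```

Emit:
step_arm(
  rows=[
    [[0, -0.003, 0], [0, 0, 0], 0],
    [[0, -0.003, 0], [0, 0, 0], 0],
  ],
)

```text
t: 3.45
tcp_pos: [0.5218, -0.0959, 0.1937]
ee_rot: [0.825, -0.565, -0.004, 0.003]
ft_force: [-12.9, -6.8, 9.2]
gripper_width: 0.001
```

```bash
python3 - <<'E'
from h import *
where((-.024,0,.193));cv2.imwrite('pics/s3.png',cv2.resize(lever(),None,fx=4,fy=4,interpolation=cv2.INTER_CUBIC))
E
```

```text
t 3.45 tcp gb mm [-20.7  -1.3 193.7] w 0.0 F [-12.9  -6.8   9.2]
turn deg [ 0.52  0.2  -0.61]
shift mm [-1.2  3.3  0.8]
handle (37, array([343.6, 228.3])) gb mm [-12.8 -13.8]
```

View pics/s3.png

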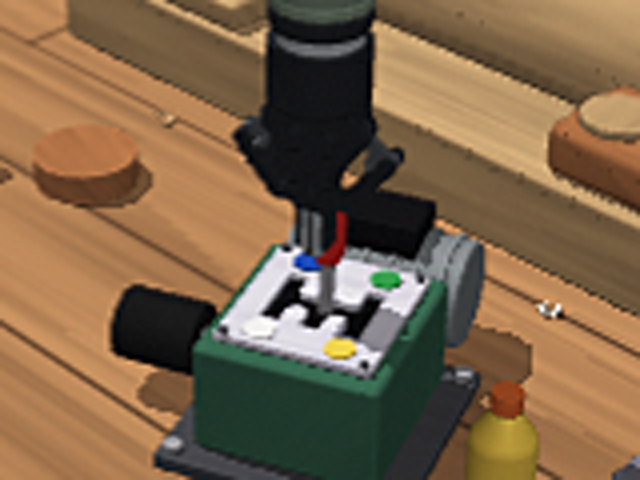

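The fingers read about 16 N at the channel's far wall, and the stalk stands in the cross channel. I back off and go round to the handle's +y side.

Emit:
step_arm(
  rows=[
    [[0, 0.02, 0], [0, 0, 0], 0],
    [[0, 0.02, -0.003], [0, 0, 0], 0],
    [[-0.025, 0, -0.003], [0, 0, 0], 0],
    [[-0.025, 0, 0], [0, 0, 0], 0],
    [[0, 0, 0], [0, 0, 0], 0],
  ],
)

```text
t: 4.0
tcp_pos: [0.4673, -0.06, 0.1999]
ee_rot: [0.825, -0.566, -0.004, -0.002]
ft_force: [-0.4, -0.6, 0.1]
gripper_width: 0.003
```

```bash
python3 - <<'E'
from h import *
where((-.001,.05,.200));lever()
E
```

```text
t 4.0 tcp gb mm [-58.   52.3 199.9] w 0.0 F [-0.4 -0.6  0.1]
turn deg [ 0.1   0.52 -0.72]
shift mm [  1.5 -57.   -0.2]
handle (128, array([342.1, 223.9])) gb mm [ 7.7 -0.9]
```

Emit:
step_arm(
  rows=[
    [[0, -0.02, 0], [0, 0, 0], 0],
    [[0, -0.02, 0], [0, 0, 0], 0],
    [[0, -0.017, 0], [0, 0, 0], 0],
    [[0.01, 0, 0], [0, 0, 0], 0],
    [[0.008, 0, 0], [0, 0, 0], 0],
    [[0.005, 0, 0], [0, 0, 0], 0],
    [[0.005, 0, 0], [0, 0, 0], 0],
  ],
)

```text
t: 4.75
tcp_pos: [0.5369, -0.0687, 0.1999]
ee_rot: [0.824, -0.566, -0.002, -0.004]
ft_force: [-0.9, 3.6, 2.5]
gripper_width: -0.002
```

```bash
python3 - <<'E'
from h import *
where((-.001,-.025,.200));lever()
E
```

```text
t 4.75 tcp gb mm [  3.4  18.3 199.9] w -0.0 F [-0.9  3.6  2.5]
turn deg [-0.25  0.5  -0.79]
shift mm [43.4  3.9 -0.5]
handle (137, array([343.4, 224.3])) gb mm [ 7.2 -5.2]
```

Emit:
step_arm(
  rows=[
    [[0.006, 0.0005, 0], [0, 0, 0], 0],
    [[0.006, 0.0005, 0], [0, 0, 0], 0],
    [[0.006, 0.0005, 0], [0, 0, 0], 0],
    [[0.006, 0.0005, 0], [0, 0, 0], 0],
    [[0.006, 0.0005, 0], [0, 0, 0], 0],
    [[0.005, 0, 0], [0, 0, 0], 0],
  ],
)

```text
t: 5.4
tcp_pos: [0.5471, -0.1046, 0.1988]
ee_rot: [0.824, -0.566, -0.003, -0.005]
ft_force: [0.2, 3.2, -1.1]
gripper_width: 0.003
```

```bash
python3 - <<'E'
from h import *
where((0,-.029,.200));lever()
E
```

```text
t 5.4 tcp gb mm [ -0.4 -18.8 198.8] w 0.0 F [ 0.2  3.2 -1.1]
turn deg [-0.3   0.6  -0.81]
shift mm [10.2 -0.6 -1.3]
handle (130, array([354.5, 227.6])) gb mm [  3.3 -41.7]
```

Emit:
step_arm(
  rows=[
    [[0.004, 0, 0], [0, 0, 0], 0],
    [[0.004, 0, 0], [0, 0, 0], 0],
    [[0.003, 0, 0], [0, 0, 0], 0],
  ],
)

```text
t: 5.75
tcp_pos: [0.5507, -0.1166, 0.198]
ee_rot: [0.824, -0.566, -0.004, -0.004]
ft_force: [0.2, 2.2, -0.8]
gripper_width: -0.002
```

```bash
python3 - <<'E'
from h import *
where((0,-.033,.200));lever()
E
```

```text
t 5.75 tcp gb mm [ -1.6 -31.3 198. ] w -0.0 F [ 0.2  2.2 -0.8]
turn deg [-0.17  0.61 -0.84]
shift mm [ 1.7 -1.6 -2. ]
handle (130, array([358. , 229.4])) gb mm [ -1.7 -54.5]
```

Emit:
step_arm(
  rows=[
    [[0.003, 0, 0], [0, 0, 0], 0],
    [[0.003, 0, 0], [0, 0, 0], 0],
  ],
)

```text
t: 6.0
tcp_pos: [0.5518, -0.1196, 0.1975]
ee_rot: [0.824, -0.566, -0.007, -0.006]
ft_force: [-2.3, 10.9, 4.3]
gripper_width: -0.0
```

```bash
python3 - <<'E'
from h import *
where((0,-.033,.200));cv2.imwrite('pics/s4.png',cv2.resize(lever(),None,fx=4,fy=4,interpolation=cv2.INTER_CUBIC))
E
```

```text
t 6.0 tcp gb mm [ -1.7 -34.5 197.5] w -0.0 F [-2.3 10.9  4.3]
turn deg [-0.13  1.06 -0.84]
shift mm [-1.6 -1.6 -2.5]
handle (132, array([358.8, 230.1])) gb mm [ -4.3 -57.9]
```

View pics/s4.png

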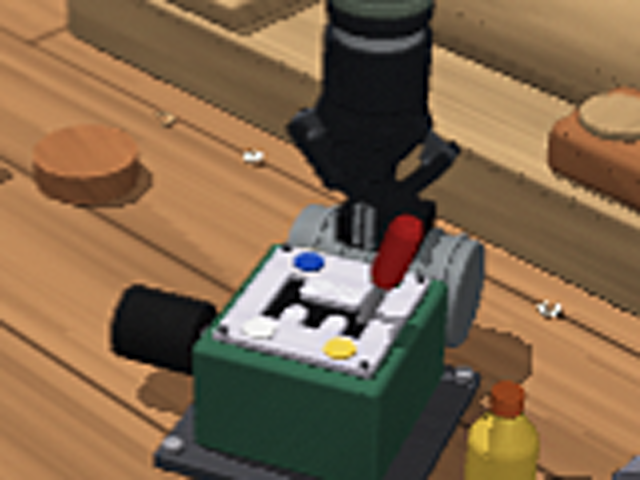

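The stalk is at the cross channel's -y end with the handle leaning that way; the side view shows it in line with the green and yellow slots. I go round to its -x side.

Emit:
step_arm(
  rows=[
    [[-0.012, 0, 0], [0, 0, 0], 0],
    [[-0.002, 0.025, 0], [0, 0, 0], 0],
    [[0, 0.03, 0.004], [0, 0, 0], 0],
    [[0.018, 0.002, 0.004], [0, 0, 0], 0],
    [[0.018, 0, 0.003], [0, 0, 0], 0],
    [[0, 0, 0], [0, 0, 0], 0],
  ],
)

```text
t: 6.65
tcp_pos: [0.5069, -0.1638, 0.1878]
ee_rot: [0.825, -0.565, -0.002, -0.004]
ft_force: [0.2, -0.2, -0.5]
gripper_width: 0.001
```

```bash
python3 - <<'E'
from h import *
where((-.025,-.054,.185));lever()
E
```

```text
t 6.65 tcp gb mm [-59.7 -58.8 187.8] w 0.0 F [ 0.2 -0.2 -0.5]
turn deg [-0.2   0.45 -0.67]
shift mm [ -5.2 -34.7   2.9]
handle (20, array([361.8, 224.4])) gb mm [ 28.2 -55.4]
```

Emit:
step_arm(
  rows=[
    [[-0.001, -0.01, 0.001], [0, 0, 0], 0],
    [[-0.001, -0.01, 0.001], [0, 0, 0], 0],
    [[-0.001, -0.006, 0], [0, 0, 0], 0],
    [[0, -0.006, 0], [0, 0, 0], 0],
    [[0, -0.006, 0], [0, 0, 0], 0],
    [[0, -0.006, 0], [0, 0, 0], 0],
    [[0, -0.006, 0], [0, 0, 0], 0],
    [[0, -0.006, 0], [0, 0, 0], 0],
  ],
)

```text
t: 7.5
tcp_pos: [0.559, -0.1391, 0.1866]
ee_rot: [0.826, -0.563, -0.006, 0.003]
ft_force: [-5.7, -2.2, 2.1]
gripper_width: 0.002
```

```bash
python3 - <<'E'
from h import *
where((.016,-.054,.185));lever()
E
```

```text
t 7.5 tcp gb mm [ -2.2 -55.2 186.6] w 0.0 F [-5.7 -2.2  2.1]
turn deg [ 0.65  0.43 -0.42]
shift mm [ -1.3 -18.2   1.4]
```

Emit:
step_arm(
  rows=[
    [[0, -0.005, 0], [0, 0, 0], 0],
    [[0, -0.005, 0], [0, 0, 0], 0],
    [[0, -0.004, 0], [0, 0, 0], 0],
  ],
)

```text
t: 7.85
tcp_pos: [0.5707, -0.1339, 0.1856]
ee_rot: [0.826, -0.563, -0.009, 0.005]
ft_force: [-3.7, -2.4, 1.5]
gripper_width: -0.002
```

```bash
python3 - <<'E'
from h import *
where((.016,-.054,.185));cv2.imwrite('pics/s5.png',cv2.resize(lever(),None,fx=4,fy=4,interpolation=cv2.INTER_CUBIC))
E
```

```text
t 7.85 tcp gb mm [ 10.6 -54.8 185.6] w -0.0 F [-3.7 -2.4  1.5]
turn deg [ 1.07  0.5  -0.38]
shift mm [-0.8 -5.4  0.5]
handle (19, array([359.9, 232.9])) gb mm [-16.9 -65.9]
```

View pics/s5.png

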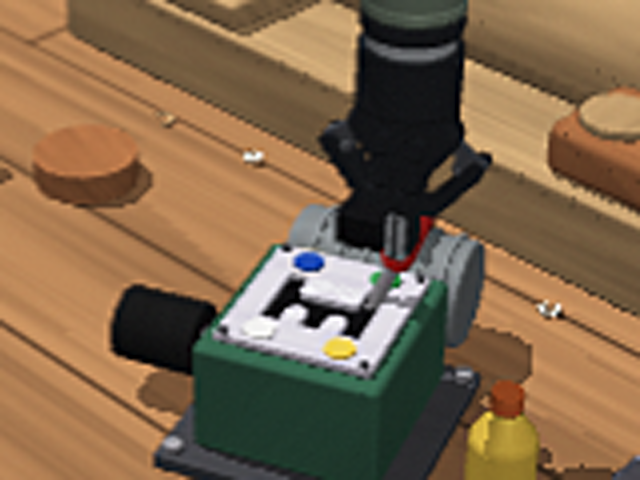

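The stalk is entering the green slot, with low force. I continue until the slot's end stops it.

Emit:
step_arm(
  rows=[
    [[0, -0.004, 0], [0, 0, 0], 0],
    [[0, -0.003, 0], [0, 0, 0], 0],
  ],
)

```text
t: 8.1
tcp_pos: [0.5747, -0.1321, 0.185]
ee_rot: [0.826, -0.563, -0.012, 0.009]
ft_force: [-12.4, -5.5, 7.6]
gripper_width: 0.003
```

Emit:
step_arm(
  rows=[
    [[0, -0.003, 0], [0, 0, 0], 0],
  ],
)

```text
t: 8.2
tcp_pos: [0.5749, -0.1321, 0.185]
ee_rot: [0.826, -0.563, -0.014, 0.012]
ft_force: [-12.8, -4.5, 7.6]
gripper_width: -0.001
```

```bash
python3 - <<'E'
from h import *
where((.016,-.054,.185))
E
```

```text
t 8.2 tcp gb mm [ 15.1 -54.6 185. ] w -0.0 F [-12.8  -4.5   7.6]
turn deg [ 2.03  0.6  -0.34]
shift mm [-0.7 -0.9  0. ]
```

The wall stopped the push at the expected place (about 15 N). I back off and clear the view.

Emit:
step_arm(
  rows=[
    [[0, 0.02, 0], [0, 0, 0], 0],
    [[0, 0.03, 0], [0, 0, 0], 0],
    [[0, 0.03, -0.02], [0, 0, 0], 0],
    [[0, 0.04, -0.02], [0, 0, 0], 0],
    [[0.03, 0.03, -0.01], [0, 0, 0], 0],
    [[0.04, 0.02, 0], [0, 0, 0], 0],
    [[0.04, 0.02, 0], [0, 0, 0], 0],
    [[0.04, 0.02, 0], [0, 0, 0], 0],
    [[0.04, 0.02, 0], [0, 0, 0], 0],
    [[0.04, 0.02, 0], [0, 0, 0], 0],
    [[0.04, 0.02, 0], [0, 0, 0], 0],
    [[0.04, 0.02, 0], [0, 0, 0], 0],
    [[0, 0, 0], [0, 0, 0], 0],
  ],
)

```text
t: 9.5
tcp_pos: [0.4308, -0.5388, 0.2452]
ee_rot: [0.829, -0.56, 0.002, 0.004]
ft_force: [0.2, 1.3, 0.5]
gripper_width: -0.002
```

```bash
python3 - <<'E'
from h import *
where();s=lever()
im=ctrl.capture('top');c=ctrl.get_calibration('top')
for b in blobs(im,'red',(320,180,410,275))[:2]:
    d=plane(c,b[1],.195)[:2]-C;print('top red',b,d@ex*1e3,d@ey*1e3)
t=im[190:290,295:428,::-1]
cv2.imwrite('pics/s6.png',np.hstack([cv2.resize(s,(400,300),interpolation=2),cv2.resize(t,(400,300),interpolation=2)]))
cv2.imwrite('pics/top6.png',im[:,:,::-1])
E
```

```text
t 9.5 tcp gb mm [-269.8 -378.7  245.2] w -0.0 F [0.2 1.3 0.5]
turn deg [ 0.25 -0.46  0.09]
handle (150, array([361.9, 225.3])) gb mm [ 23.7 -57.3]
top red (177, array([371.8, 206.6])) 36.13254268275087 -50.01896306309353
```

View pics/s6.png

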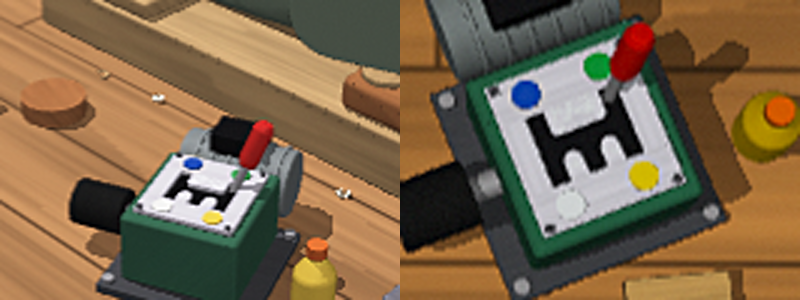

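Both crops show the stalk in the green slot with the handle leaning over its end. I check the depth by intersecting the two rays to the handle, and compare the bystanders.

```bash
python3 - <<'E'
from h import *
a=ray(ctrl.get_calibration('side'),(361.9,225.3));b=ray(ctrl.get_calibration('top'),(371.8,206.6))
s=np.linalg.lstsq(np.c_[a[1],-b[1]],b[0]-a[0],rcond=None)[0]
P,Q=a[0]+a[1]*s[0],b[0]+b[1]*s[1];X=(P+Q)/2;d=X[:2]-C
h=np.array([d@ex,d@ey,X[2]-.01]);print('gap',np.linalg.norm(P-Q),'handle from pivot',h.round(4),np.linalg.norm(h))
g=h/np.linalg.norm(h)*.103;print('at gate',g.round(4),'to green',np.hypot(g[0]-.049,g[1]+.032))
for z in(.165,.172,.178):
  for n,uv in(('side',(361.9,225.3)),('top',(371.8,206.6))):
    d=plane(ctrl.get_calibration(n),uv,z)[:2]-C;print(n,z,(d@ex).round(4),(d@ey).round(4))
A,B=[cv2.imread(f'pics/{f}.png')[150:330,80:560] for f in('top0','top6')]
m=(cv2.absdiff(A,B).max(2)>60).astype(np.uint8);n,_,st,ce=cv2.connectedComponentsWithStats(m)
print([(int(st[i,4]),(ce[i]+[80,150]).round()) for i in range(1,n) if st[i,4]>15])
E
```

```text
gap 0.002166747036329967 handle from pivot [ 0.04   -0.053   0.1616] 0.17470892216602613
at gate [ 0.0236 -0.0312  0.0953] to green 0.02542004398770885
side 0.165 0.049 -0.0489
top 0.165 0.0418 -0.0551
side 0.172 0.0386 -0.0524
top 0.172 0.0405 -0.0539
side 0.178 0.0296 -0.0553
top 0.178 0.0393 -0.0529
[(234, array([371., 209.])), (16, array([399., 216.])), (230, array([371., 241.])), (1999, array([541., 302.])), (37, array([497., 288.])), (357, array([506., 304.])), (112, array([484., 309.])), (18, array([466., 302.])), (65, array([434., 317.])), (44, array([460., 315.])), (261, array([382., 325.])), (18, array([468., 318.])), (37, array([408., 327.]))]
```

```bash
python3 -c "
from bench import ctrl
print(ctrl.job_done())"
```

```text
the job is handed in; nothing more can be done
None
```

I shifted the lever from park into the green-marked slot (motor side, away from the roller). I pushed with closed fingers only: out of the notch, along the cross channel, then into the slot until its end stopped it. Then I backed away and handed the job in at about 9.7 s of robot time; no verdict is reported.

- **Final position:** the two-view check puts the stalk at the gate about 25.4 mm from the green disc, against the 28.5 mm limit. The two rays missed each other by 2.2 mm, and the handle came out 174.7 mm from the pivot, where 175 mm is expected.
- **Forces:** the highest wrist reading I saw was about 17 N, against the 35 N limit. I read it only at the end of each move, so brief peaks in between are unknown.
- **Single-view disagreement:** the side view alone, at an assumed handle height of 182 mm, had put the handle at 24 mm along x, against 36 mm from the top view. At the true height of about 172 mm the two agree within about 2 mm.
- **Bystanders:** the before/after top pictures differ at the lever and, towards the robot, in patches by the saw-like chisel, test block and wedge. I put those down to the arm and its shadow. I did not measure each object's position, but the fingers never went below about 165 mm above the bench.

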